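# Gauge the well of a dry block heater and set the height marker

### The arm

A 6-joint arm with a two-finger parallel gripper is mounted at the origin on the work surface. World frame = base frame: x ahead of the robot, y to its left, z up, the work surface at z = 0. Lengths are in m, angles in degrees, forces in N, time in s.
With the tool pointing down it reaches from about 0.4 to 0.825 m from the base axis. Payload 7 kg.
Tool frame: the origin (TCP) lies between the finger pads; the fingertips stand 19 mm ahead of it and the grasp point (between the pads) is the TCP; z points along the fingers, y is the line along which they close (so a half turn about z gives the same grasp; the last joint's range is limited). The gripper opens to 88 mm and grips with 3 to 60 N. Pads are 19 mm wide; open, the fingers measure 130 mm over their backs; the gripper's body (78 mm by 193 mm) begins 47 mm behind the grasp point.
Start: joints at [-47.091, 20.546, 0.682, 0, -70.136, -16.507], TCP at [0.3, -0.605, 0.246] pointing down, gripper open.
Joint ranges: [-176.03, 176.03], [-82.01, 121.73], [-58.28, 71.71], [-173.87, 95.51], [-174.79, -0.11], [-173.66, 173.66]. Speed limits (degrees/s): [136.94, 136.94, 172.46, 180, 180, 180].

### API

Orientations are given as [roll, pitch, yaw] about the fixed x, y, z axes, in that order (R = Rz(yaw) Ry(pitch) Rx(roll)).
In Python, from plant import get_obs, snapshot, close_job, spot_in, spot_point gives the robot as it stands.
- The arm moves only by the tool play_rows, never from a script. Its argument "plan" is a list of rows, each a list of 6 numbers: the shift along the tool's x, y, z in cm, then the turn, a rotation vector about the tool's x, y, z in degrees. A call has 1 to 20 rows; each row shifts and turns the commanded pose from where the row before left it, along the tool's axes as they then stand; what a row does not reach is not made up. A row lasts 1/12 s, in which the tool goes at most 41.7 mm and 7.16 degrees, less where a joint would pass 70% of its speed; a pose out of reach is approached as far as the arm can. A call is refused whole if a number of a shift passes 4.17 or a number of a turn 7.16, either way. A call with a gripper value outside its range is refused whole. "grip" is the finger opening in cm, from 0 to 8.76, set as the call begins (left out, the last holds). The fingers move at their own pace and stop on an object; the grip force is fixed at half the most. Time passes only in rows, so rows that do not move let the fingers close. It gives the time, the measured TCP pose, the force, the opening and the grip force at its end, in the units of the state.
- get_obs(): the state, without advancing time (a new reading comes with each control period).
- snapshot(name): name is "scene" or "top" or "wrist"; returns a dict with "frame" (420x560x3 uint8, red, green, blue), "fx", "fy", "cx", "cy" (pixels), "position" and "attitude" of the camera in the world. Camera axes: x right, y down, z forward; pixel columns grow to the right and rows downward; lengths in m; the calibration is good to about 2 mm. A picture is of the moment at which its call begins. There is no depth.
- close_job(): hands the job in; it is judged then, once.
Trained networks look in the newest picture that a camera, given by its name, has taken for a name from the list of things; names that differ only in an ending like _2 or _b are one class to them, and where a whole thing is asked for, a point or a joint stands for the part that bears it (a point fixed in the world has none). Each returns a list of dicts, best first, with "score" (0 to 1); they miss things now and then, are a little off and sometimes report something else, mostly with a low value. They report only what shows in the picture. A call takes as long as a camera call. They do not tell look-alikes from the thing itself.
- spot_in(camera, thing): "position" ([x, y, z] in m, in world coordinates, good to about 4 mm: the middle of the surface that is visible of it).
- spot_point(camera, thing): "position" ([x, y, z] in m, in world coordinates, good to about 4 mm: a listed point, or the origin of a listed thing).
The state is a dict: "clock": time; "joint_pos": joint angles; "qvel": joint speeds; "tau": joint torques, N m; "tool_pos": TCP position; "orientation": TCP orientation; "force": force on the tool from outside, world axes, zero at the start; "moment": the same for the moment, N m; "opening": finger opening in m; "gripper_force": force on a finger pad.
Only numpy, scipy, OpenCV 4.12 (cv2) and the standard library are available. Lean on these libraries where they do the work, as an engineer would, in place of code of your own. Each camera call takes 0.05 s, during which the arm holds its last target. There are 200 camera calls.

### The job

Take the depth gauge out of its stand, put its rod into the wide well of the heater's metal block and push it gently down, against the steady drag of its collar, until the rod stops firm on the bottom of the well. Leave the gauge standing there and slide the marker on the heater's post up until its pointer is level with the top of the gauge's head, so that the reading is kept. Do not push the tip box, jar or beaker about.

Things in the scene. Friction and masses are not known exactly. Their poses are not given: they have to be found in the camera images.
- heater: dry block heater, fixed to the bench. White housing 150 mm (x) by 240 mm (y), 50 mm high; origin at the centre of its underside, z up. A bare aluminium block 90 x 90 mm, its top face 95 mm above the bench, is centred at y = +45 mm of this frame and has the wide well at its centre (the small black dots beside it are micro-tube wells, not used). At y = -45 mm stands an upright steel post, 10 x 12 mm, whose top is 207 mm above the bench and on which the marker slides
- well_mouth (a point): centre of the mouth of the wide well, on the block's top face (95 mm above the bench). Bore 13.8 mm in diameter with a nearly square rim (count on no lead-in), vertical, flat firm bottom; its depth was changed and is not known: somewhere between 46 and 72 mm below the face. The bottom must not be pressed with more than 25 N. (well_floor_c0, where rules name it, is a point 10 mm below the surface of that bottom.)
- gauge: depth gauge: upright steel rod 12 mm in diameter with a chamfered foot, 110 mm long, with a round black head 24 mm in diameter and 30 mm high on top (140 mm in all), about 0.1 to 0.2 kg with its collar; origin at the centre of the rod's foot, z up along the rod. It starts standing in its stand, foot 10 mm above the bench
- gauge_tip (a point): centre of the rod's foot, the lower end
- gauge_top (a point): centre of the top face of the gauge's head, 140 mm above the foot
- collar (a joint): position of the brass collar (30 mm in diameter, 12 mm high) that slides on the rod with a steady friction of about 4 N and stays where it is left: the collar's underside is 33 mm + this value above the rod's foot (value 0 to 0.064 m; it starts at 0 to 0.006). In the well the collar meets the block's face first and then rides up the rod as the rod is pushed deeper; the gauge's own weight does not overcome it
- stand: fixed grey stand for the gauge, 70 x 70 x 40 mm, origin at the centre of its underside; its hole, 13.8 mm wide and 30 mm deep, is at its centre
- marker (a joint): height of the marker on its post: 0 to 0.060 m, growing upwards; starts at 0 to 0.010. At value 0 its pointer is 142 mm above the bench. It slides with about 2.5 N friction and stays where it is left
- marker_blade (a point): free end of the marker's pointer, a level steel blade 14 mm wide and 3 mm thick that points from the post towards the well, 41 mm short of the well's axis; this point is at mid thickness and is the height that the marker shows
- marker_tab (a point): grip point of the marker: a black level tab 12 mm wide (along the heater's x) and 14 mm high, reaching from the post away from the well (heater's -y) to 65 mm from the post's axis; this point is at mid height, 50 mm from the post's axis, at the same height as the pointer. Pinch it from above, closing along the heater's x
- tipbox: bystander: pipette tip box, 85 x 85 x 75 mm, origin at the centre of its underside
- jar: bystander: glass jar, 56 mm in diameter, 90 mm high, origin at the centre of its underside
- beaker: bystander: grey plastic beaker, 70 mm wide, 85 mm high, origin at the centre of its underside
Mind the look-alikes: they are no part of the job. Of the things that look like the gauge, the largest one is meant.

How it is judged (in metres and radians):
On the way, in this order (a step that is already met when the one before it is completed fails the run):
1. the rod is bottomed in the wide well (foot within 2.5 mm of the bottom) (distance between gauge_tip and well_floor_c0 below 0.0125 m), for 0.2 s.
2. the pointer is level with the top of the gauge's head (within 4 mm), the rod still bottomed (distance between gauge_tip and well_floor_c0 below 0.0125 m and z of gauge_top in the frame of marker_blade between -0.004 and 0.004 m), for 0.2 s.
At the end, for the whole second after the job is handed in: the gauge stands upright in the wide well, released and at rest, its foot within 2.5 mm of the well's bottom, and the marker's pointer is level with the top of the gauge's head to within 4 mm (all of step 2 and angle between gauge's own z axis and vertical below 0.08 rad and linear speed of gauge below 0.02 m/s); the robot touches nothing.
It fails at once if the well's bottom is pressed with more than 25 N (contact force between gauge and well_floor_c0 above 25 N).
It fails at once if the gauge is jammed against the heater with more than 30 N (contact force between gauge and heater above 30 N).
It fails at once if the tip box, jar or beaker is pushed more than 20 mm (distance of any of tipbox, jar, beaker from where it was at the start of the episode above 0.02 m).
It also fails if it takes over 51 s, if anything falls off the work surface, if the arm or the gripper's body presses on something with over 40 N, if the wrist force passes 120 N, or if a joint passes its speed limit or range.

## Working session

There is one attempt and no reset: what is moved stays moved. The work goes in short steps, Python scripts to look and compute and a tool call to move; the robot and the scene stay as the last step left them, time stands still between calls to the robot, and variables do not carry over. Pictures are saved under pics/ and viewed, at most 10 in all, crops included, and the job is handed in when it is done.

Besides the shell and the picture viewer there is one more tool, called after "Emit:" by a JSON object that holds its "method" and its "body". play_rows: Moves the arm, as the interface text tells. Its arguments: {"type":"object","properties":{"plan":{"type":"array","items":{"type":"array","items":{"type":"number"}}},"grip":{"type":"number"}},"required":["plan"]}

```bash
ls; mkdir -p pics; python3 - <<'E'
from plant import *
import cv2,numpy as np
o=get_obs();print(o['clock'],o['tool_pos'],o['orientation'],o['opening'])
for c in ('scene','top'):
    s=snapshot(c);cv2.imwrite(f'pics/{c}0.png',cv2.cvtColor(s['frame'],cv2.COLOR_RGB2BGR))
    print(c,s['fx'],s['cx'],s['cy'],s['position'],s['attitude'])
    for t in ('heater','well_mouth','gauge','gauge_top','gauge_tip','stand','marker_blade','marker_tab','tipbox','jar','beaker'):
        print(t,[(np.round(d['position'],3).tolist(),round(d['score'],2)) for d in spot_point(c,t)[:4]])
E
```

```text
pics
0.0 [ 0.29992081 -0.60420042  0.2445957 ] [ 1.79904009e+02 -9.34696570e-03 -1.53606430e+02] 0.08755823544921798
scene 511.22159548045585 281.7753009452209 211.4030203646713 [1.13019949 0.47015672 0.85776266] [-137.32175408    0.4777813   128.55541601]
heater [([0.591, -0.064, 0.001], 0.9), ([0.488, 0.166, 0.151], 0.53)]
well_mouth [([0.576, -0.019, 0.094], 0.92)]
gauge [([0.571, 0.182, 0.002], 0.81), ([0.402, 0.148, -0.001], 0.74), ([0.486, 0.166, 0.011], 0.73)]
gauge_top [([0.488, 0.167, 0.149], 0.83), ([0.573, 0.185, 0.095], 0.57)]
gauge_tip [([0.488, 0.164, 0.008], 0.57), ([0.572, 0.18, 0.002], 0.55), ([0.4, 0.15, 0.003], 0.49)]
stand [([0.486, 0.165, 0.002], 0.98)]
marker_blade [([0.588, -0.063, 0.148], 0.8), ([0.745, 0.248, -0.003], 0.18)]
marker_tab [([0.621, -0.157, 0.149], 0.93)]
tipbox [([0.521, 0.332, -0.001], 0.61), ([0.485, 0.166, 0.014], 0.58)]
jar [([0.774, 0.075, 0.002], 0.68)]
beaker [([0.742, 0.251, -0.0], 0.67), ([0.59, -0.063, 0.002], 0.29)]
top 405.31473009775937 272.4801401877788 214.26539974294715 [0.48698688 0.03751403 0.99364469] [-172.45720211    0.19321612  -88.58963451]
heater [([0.591, -0.063, 0.002], 0.98)]
well_mouth [([0.575, -0.024, 0.098], 0.58)]
gauge [([0.57, 0.176, 0.002], 0.65), ([0.484, 0.165, 0.007], 0.62)]
gauge_top [([0.624, -0.155, 0.145], 0.7), ([0.485, 0.17, 0.154], 0.65), ([0.404, 0.15, 0.1], 0.52), ([0.569, 0.184, 0.104], 0.47)]
gauge_tip [([0.574, 0.182, 0.001], 0.64), ([0.398, 0.15, -0.001], 0.47)]
stand [([0.484, 0.163, 0.001], 0.77)]
marker_blade [([0.592, -0.06, 0.144], 0.76), ([0.486, 0.163, 0.008], 0.2)]
marker_tab [([0.743, 0.252, -0.0], 0.72)]
tipbox [([0.52, 0.331, -0.002], 0.93)]
jar [([0.772, 0.082, 0.006], 0.9)]
beaker [([0.744, 0.25, -0.001], 0.84), ([0.486, 0.169, 0.154], 0.45)]
```

View pics/scene0.png

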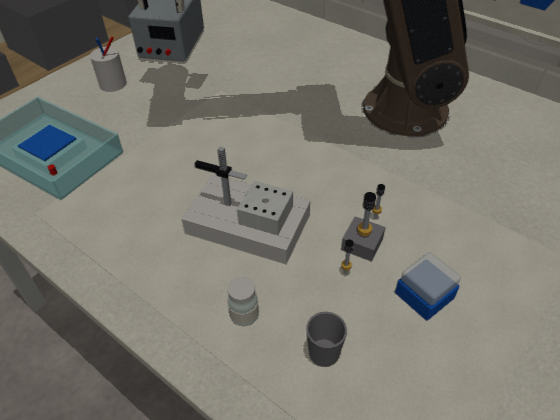

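View pics/top0.png

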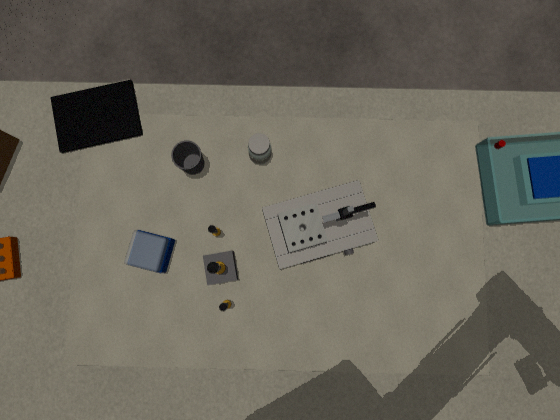

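Scene view: heater with its well at about (265,200) px and the post at (224,175). There are three gauge-like things: (369,200) in the grey stand, (380,188) and (348,245) standing free on the bench. The one in the stand is the tallest (top at z ≈ 0.15) and matches the description. I'll confirm it in a crop and rotate the tool at the same time.

```bash
cat > h.py <<'E'
from plant import *
import cv2,numpy as np
from scipy.spatial.transform import Rotation as R
def rot(a): return R.from_euler('xyz',a,degrees=True).as_matrix()
def take(c,name=None):
    s=snapshot(c)
    if name: cv2.imwrite(f'pics/{name}.png',cv2.cvtColor(s['frame'],cv2.COLOR_RGB2BGR))
    return s
def proj(s,P):
    p=(np.atleast_2d(P)-s['position'])@rot(s['attitude']); return np.c_[s['fx']*p[:,0]/p[:,2]+s['cx'],s['fy']*p[:,1]/p[:,2]+s['cy']]
def unproj(s,uv,z):
    d=rot(s['attitude'])@np.array([(uv[0]-s['cx'])/s['fx'],(uv[1]-s['cy'])/s['fy'],1]); p=np.array(s['position']); return p+d*(z-p[2])/d[2]
def togo(T):
    o=get_obs(); return np.round(100*rot(o['orientation']).T@(np.array(T)-o['tool_pos']),2), np.round(o['orientation'],2)
E
python3 - <<'E'
from h import *
im=cv2.imread('pics/scene0.png')[160:290,310:480]
cv2.imwrite('pics/crop0.png',cv2.resize(im,None,fx=4,fy=4,interpolation=cv2.INTER_CUBIC))
s=take('wrist');o=get_obs();Rt=rot(o['orientation'])
print(s['fx'],s['fy'],s['cx'],s['cy'],Rt.T@(s['position']-o['tool_pos']),Rt.T@rot(s['attitude']))
E
```

```text
350.049216657613 350.049216657613 280.5140028513184 212.922924446079 [ 0.0800424  -0.00081647 -0.13989699] [[ 2.54702824e-04 -9.54812409e-01 -2.97209016e-01]
 [ 9.99999837e-01  3.95295741e-04 -4.12943384e-04]
 [ 5.11768925e-04 -2.97208862e-01  9.54812353e-01]]
```

View pics/crop0.png

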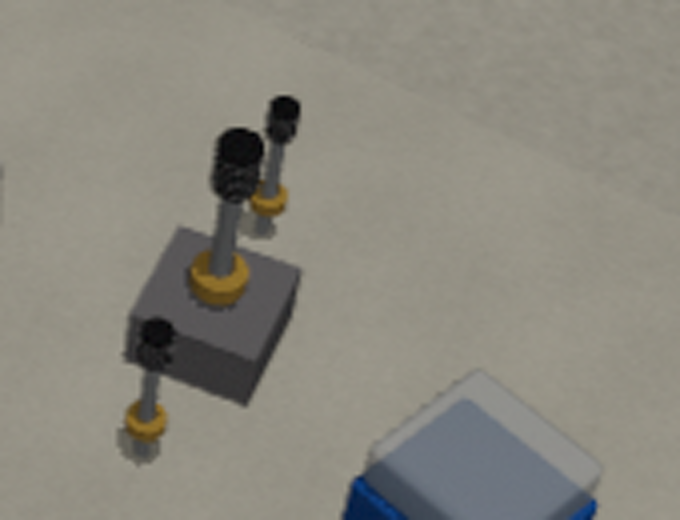

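Emit:
{"method": "play_rows", "body": {"plan": [[0,0,0,0,0,-6.8],[0,0,0,0,0,-6.8],[0,0,0,0,0,-6.8],[0,0,0,0,0,-6.8],[0,0,0,0,0,-6.8],[0,0,0,0,0,-6.8],[0,0,0,0,0,-6.8],[0,0,0,0,0,-6.8],[0,0,0,0,0,-6.8],[0,0,0,0,0,-6.8],[0,0,0,0,0,-6.8],[0,0,0,0,0,-6.8]], "grip": 7}}

```text
clock: 2.25
tool_pos: [0.3001, -0.6046, 0.2456]
orientation: [180.0, 0.0, -71.7]
force: [0.6, 0.5, 0.5]
opening: 0.0702
gripper_force: 0.0
```

The crop confirms it: the one in the grey stand, crop (235,160) = scene (369,200), is clearly larger than the two free-standing copies. Next I'll hover over the well.

Emit:
{"method": "play_rows", "body": {"plan": [[-2.6,-2.47,0,0,0,0],[-2.6,-2.47,0,0,0,0],[-2.6,-2.47,0,0,0,0],[-2.6,-2.47,0,0,0,0],[-2.6,-2.47,0,0,0,0],[-2.6,-2.47,0,0,0,0],[-2.6,-2.47,0,0,0,0],[-2.6,-2.47,0,0,0,0],[-2.6,-2.47,0,0,0,0],[-2.6,-2.47,0,0,0,0],[-2.6,-2.47,0,0,0,0],[-2.6,-2.47,0,0,0,0],[-2.6,-2.47,0,0,0,0],[-2.6,-2.47,0,0,0,0],[-2.6,-2.47,0,0,0,0],[-2.6,-2.47,0,0,0,0],[-2.6,-2.47,0,0,0,0],[-2.6,-2.47,0,0,0,0],[0,0,0,0,0,0],[0,0,0,0,0,0]]}}

```text
clock: 3.92
tool_pos: [0.5789, -0.0203, 0.2452]
orientation: [180.0, 0.0, -71.8]
force: [0.1, -0.4, -1.3]
opening: 0.0702
gripper_force: 0.0
```

```bash
python3 - <<'E'
from h import *
o=get_obs();s=take('wrist','w1');print(o['clock'],o['tool_pos'],o['orientation'],s['position'])
np.save('w1.npy',s,allow_pickle=True)
print(proj(s,[[.5755,-.0215,.095],[.605,-.106,.207]]))
for t in ('well_mouth','marker_tab','marker_blade'): print(t,[(np.round(d['position'],4).tolist(),round(d['score'],2)) for d in spot_point('wrist',t)[:2]])
E
```

```text
3.9167 [ 0.57885478 -0.02032779  0.24518214] [ 1.79969321e+02  1.83513474e-03 -7.18366913e+01] [ 0.60491178 -0.09738029  0.38507422]
[[285.46611458 203.18957159]
 [285.93457349  86.30532641]]
well_mouth [([0.579, -0.0219, 0.0928], 0.83)]
marker_tab []
marker_blade [([0.5923, -0.0604, 0.1471], 0.57)]
```

View pics/w1.png

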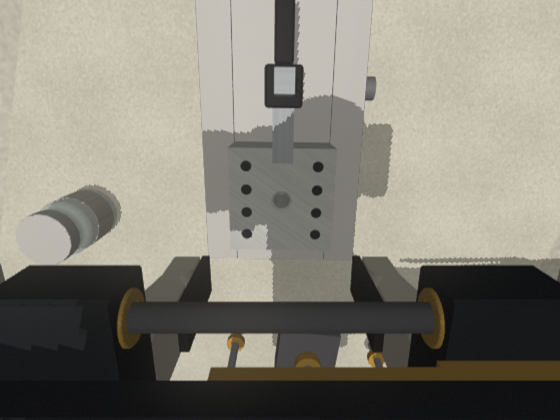

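Wrist view: the well is at (282,200) with dots on both sides, the blade points down at (284,150), the post top is at (285,81), and the heater is nearly aligned with the tool. Next I'll measure the well at sub-pixel level.

```bash
python3 - <<'E'
from h import *
s=np.load('w1.npy',allow_pickle=True).item()
g=cv2.cvtColor(s['frame'],cv2.COLOR_RGB2GRAY)
m=(g[150:250,232:332]<70).astype(np.uint8)
n,l,st,c=cv2.connectedComponentsWithStats(m)
D=[]
for i in range(1,n):
    if 20<st[i,4]<200:
        p=c[i]+[232,150]; w=unproj(s,p,.095); D.append(w[:2]); print(p.round(2),st[i,4],w.round(4))
D=np.array(D);print('dots mean',D.mean(0).round(4))
print(g[188:213,270:295:1][::2,::2])
gg=cv2.GaussianBlur(g,(5,5),1)
c=cv2.HoughCircles(gg[180:222,260:304],cv2.HOUGH_GRADIENT,1,20,param1=60,param2=8,minRadius=6,maxRadius=11);print(c)
if c is not None:
    for q in c[0][:2]: print(unproj(s,q[:2]+[260,180],.095).round(4))
E
```

```text
[245.4  165.57] 84 [ 0.6175 -0.0419  0.095 ]
[317.58 166.58] 86 [ 0.5601 -0.0599  0.095 ]
[245.72 189.09] 78 [ 0.6115 -0.0228  0.095 ]
[316.5 190. ] 78 [ 0.5541 -0.0408  0.095 ]
[246.22 211.71] 73 [ 0.6054 -0.0036  0.095 ]
[315.5  212.71] 76 [ 0.548  -0.0215  0.095 ]
[246.56 233.17] 63 [0.5995 0.0153 0.095 ]
[314.61 234.18] 72 [ 0.542  -0.0025  0.095 ]
dots mean [ 0.5798 -0.0222]
[[119 116 117 118 119 118 119 114 112 115 116 116 116]
 [121 119 117 117 117 118 116 119 117 114 112 117 116]
 [118 120 119 107 100  99 100  98 108 117 114 113 116]
 [119 117 103  93  85  95  94  86  91 103 119 116 113]
 [119 109  93  82  85  86  85  84  82  92 109 118 118]
 [117 101  81  84  85  86  86  84  81  80 102 118 118]
 [116 102  79  83  86  87  86  84  83  79 101 117 118]
 [119 106  82  84  85  87  86  85  82  81 107 116 117]
 [115 108  97  82  85  86  86  84  82  96 110 119 117]
 [118 113 109  95  86  86  86  84  92 109 114 121 121]
 [119 119 113 111 107 104 103 106 110 113 119 118 119]
 [118 118 118 117 113 112 115 114 116 116 117 119 119]
 [120 118 118 118 118 117 115 118 118 116 117 117 117]]
[[[20.5 19.5  7.8]]]
[ 0.5806 -0.0233  0.095 ]
```

Emit:
{"method": "play_rows", "body": {"plan": [[0,0,0,0,0,0.8],[-3.42,0.55,0,0,0,0],[-3.42,0.55,0,0,0,0],[-3.42,0.55,0,0,0,0],[-3.42,0.55,0,0,0,0],[-3.42,0.55,0,0,0,0],[-3.42,0.55,0,0,0,0],[0,0,0,0,0,0],[0,0,0,0,0,0]]}}

```text
clock: 4.87
tool_pos: [0.4856, 0.165, 0.2461]
orientation: [-179.9, 0.0, -72.7]
force: [-0.5, -0.2, -0.4]
opening: 0.07
gripper_force: 0.0
```

```bash
python3 - <<'E'
from h import *
s=np.load('w1.npy',allow_pickle=True).item()
g=cv2.cvtColor(s['frame'],cv2.COLOR_RGB2GRAY).astype(float)
p=g[188:213,269:294];w=np.clip(108-p,0,25);v,u=np.mgrid[188:213,269:294]
c=[(w*u).sum()/w.sum(),(w*v).sum()/w.sum()];print('well',c,unproj(s,c,.095))
o=get_obs();s=take('wrist','w2');print(o['clock'],o['tool_pos'],o['orientation'])
np.save('w2.npy',s,allow_pickle=True)
print(proj(s,[[.486,.1655,.15],[.486,.1655,.04]]))
for t in ('gauge_top','stand'): print(t,[(np.round(d['position'],4).tolist(),round(d['score'],2)) for d in spot_point('wrist',t)[:3]])
E
```

```text
well [np.float64(281.042904290429), np.float64(199.86303630363037)] [ 0.5800404  -0.02312694  0.095     ]
4.8667 [0.48557405 0.16495373 0.24608512] [-1.79945348e+02  2.24680078e-02 -7.27021147e+01]
[[280.90029944 224.24249875]
 [280.93635417 188.66461759]]
gauge_top [([0.4884, 0.1619, 0.1515], 0.77), ([0.3986, 0.1449, 0.1004], 0.75), ([0.5716, 0.1764, 0.1012], 0.68)]
stand [([0.4825, 0.1684, 0.0029], 0.73)]
```

View pics/w2.png

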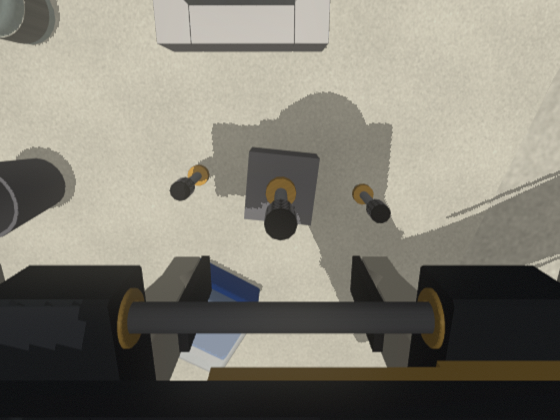

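Wrist view: the gauge head is at (281,223), matching the prediction of (280.9,224.2), with the smaller copies at (181,188) and (380,211). I'll descend and grip the head.

Emit:
{"method": "play_rows", "body": {"plan": [[0,0,3.7,0,0,0],[0,0,3.7,0,0,0],[0,0,3.7,0,0,0],[0,0,0,0,0,0],[0,0,0,0,0,0]]}}

```text
clock: 5.43
tool_pos: [0.4858, 0.1623, 0.1337]
orientation: [179.8, -0.1, -72.9]
force: [0.3, -0.1, -0.0]
opening: 0.07
gripper_force: 0.0
```

Emit:
{"method": "play_rows", "body": {"plan": [[0,0,0,0,0,0],[0,0,0,0,0,0],[0,0,0,0,0,0],[0,0,0,0,0,0],[0,0,0,0,0,0],[0,0,0,0,0,0],[0,0,0,0,0,0],[0,0,0,0,0,0],[0,0,0,0,0,0],[0,0,0,0,0,0]], "grip": 1.5}}

```text
clock: 6.27
tool_pos: [0.4862, 0.1642, 0.1347]
orientation: [-180.0, -0.0, -72.8]
force: [-0.1, 0.6, 2.3]
opening: 0.0234
gripper_force: 30.0
```

Emit:
{"method": "play_rows", "body": {"plan": [[0,0,-1,0,0,0],[0,0,-3,0,0,0],[0,0,-4,0,0,0],[0,0,-4,0,0,0],[0,0,0,0,0,0],[0,0,0,0,0,0],[0,0,0,0,0,0]]}}

```text
clock: 6.85
tool_pos: [0.4856, 0.164, 0.2546]
orientation: [180.0, 0.0, -72.8]
force: [-0.6, -0.6, -2.1]
opening: 0.0235
gripper_force: 30.0
```

```bash
python3 - <<'E'
from h import *
o=get_obs();s=take('wrist');print(o['clock'],o['tool_pos'],o['orientation'],o['opening'],o['force'])
np.save('w3.npy',s,allow_pickle=True)
s2=np.load('w2.npy',allow_pickle=True).item()
A=cv2.resize(s2['frame'][165:245,230:330],None,fx=4,fy=4,interpolation=cv2.INTER_CUBIC)
B=cv2.resize(s['frame'][190:290,230:330],None,fx=4,fy=4,interpolation=cv2.INTER_CUBIC)
A=cv2.copyMakeBorder(A,0,80,0,0,cv2.BORDER_CONSTANT)
cv2.imwrite('pics/ab.png',cv2.cvtColor(np.hstack([A,B]),cv2.COLOR_RGB2BGR))
E
```

```text
6.85 [0.48555544 0.16400374 0.25455353] [ 1.79986793e+02  3.52084212e-02 -7.28142859e+01] 0.023499394490577266 [-0.5712785  -0.58004363 -2.06169573]
```

View pics/ab.png

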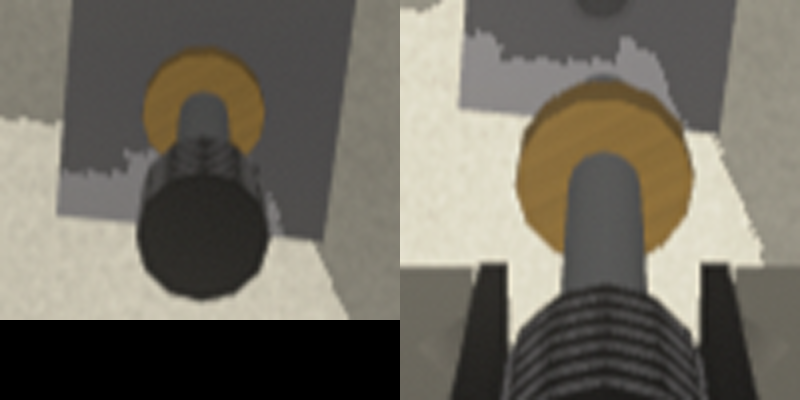

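```bash
python3 - <<'E'
from h import *
from scipy.optimize import brentq
S2=np.load('w2.npy',allow_pickle=True).item();S3=np.load('w3.npy',allow_pickle=True).item()
T2=np.array([.48557,.16495,.24608]);T3=np.array([.48556,.1640,.25455]);Rt=rot([180,0,-72.75])
print((S2['position']-T2)@Rt,(S3['position']-T3)@Rt, S3['attitude'],S2['attitude'])
def pr(s,T,x,y,z): return proj(s,T+Rt@np.array([x,y,z]))[0]
# tool z of points: grip foot at +.1247
for n,s,T,dz,obs,dx in (('head2 far',S2,T2,T2[2]-.15,165+300/4,-.012),('head2 near',S2,T2,T2[2]-.15,165+168/4,.012),('neck3 near',S3,T3,.0147,190+285/4,.012),('foot3',S3,T3,.1242,190+74/4,.0055),('collar3 c=4 near',S3,T3,.1247-.049,190+97/4,.015)):
    f=lambda e:pr(s,T,e+dx,0,dz)[1]-obs
    print(n,round(1000*brentq(f,-.02,.02),2),pr(s,T,0,0,dz))
for c in('scene','top'):
    s=take(c,c+'3');np.save(c+'3.npy',s,allow_pickle=True)
    print(c,proj(s,T3+(Rt@np.array([[-.004,0,.1247],[0,0,.1247],[0,0,-.0153]]).T).T))
E
```

```text
[ 0.08137209 -0.00061189 -0.13984728] [ 0.08138975 -0.00063713 -0.13984015] [ 1.62722372e+02  1.43778398e-02 -1.62800411e+02] [ 1.62736361e+02  7.94047003e-02 -1.62687155e+02]
head2 far -0.45 [281.70624841 223.71604062]
head2 near 0.41 [281.70624841 223.71604062]
neck3 near -3.13 [282.03764745 277.77609486]
foot3 -2.59 [281.49587042 212.03127831]
collar3 c=4 near -1.55 [281.67506096 233.77610716]
scene [[369.41906495 202.57390431]
 [367.43597527 202.05007741]
 [376.54552898 147.21435002]]
top [[212.20666916 267.65022915]
 [214.03587131 267.12938642]
 [202.47498107 266.9738686 ]]
```

Emit:
{"method": "play_rows", "body": {"plan": [[1.5,-0.24,0,0,0,0],[2.8,-0.46,0,0,0,0],[2.8,-0.46,0,0,0,0],[2.8,-0.46,0,0,0,0],[2.8,-0.46,0,0,0,0],[2.8,-0.46,0,0,0,0],[2.8,-0.46,0,0,0,0],[2.56,-0.43,0,0,0,0],[0,0,1.0,0,0,0],[0,0,1.0,0,0,0],[0,0,0.5,0,0,0],[0,0,0,0,0,0],[0,0,0,0,0,0],[0,0,0,0,0,0]]}}

```text
clock: 8.17
tool_pos: [0.5806, -0.0242, 0.2299]
orientation: [-180.0, -0.0, -72.7]
force: [-0.1, 1.1, -1.3]
opening: 0.0234
gripper_force: 30.0
```

```bash
python3 - <<'E'
from h import *
o=get_obs();print(o['clock'],o['tool_pos'],o['orientation'],o['force'],togo([.5802,-.0251,.2296]))
L=[]
for c,(u,v) in (('scene',(265,200)),('top',(303,227)),('wrist',(282,215))):
    s=take(c);np.save(c+'4.npy',s,allow_pickle=True)
    p=proj(s,[.580,-.023,.1])[0];print(c,p)
    k,(w,h)=(8,(40,30)) if c!='wrist' else (4,(80,60))
    u,v=int(p[0]),int(p[1]);L.append(cv2.resize(s['frame'][v-h//2-8:v+h//2,u-w//2:u+w//2],(320,304) if c!='wrist' else (320,304*68*40//(38*80)),interpolation=cv2.INTER_CUBIC)[:304])
    print(c,u-w//2,v-h//2-8,L[-1].shape)
m=max(l.shape[0] for l in L);L=[cv2.copyMakeBorder(l,0,m-l.shape[0],0,0,cv2.BORDER_CONSTANT) for l in L]
I=np.hstack(L);I=I[:, :];print(I.shape);I=cv2.resize(I,(800,int(I.shape[0]*800/960)));cv2.imwrite('pics/c4.png',cv2.cvtColor(I,cv2.COLOR_RGB2BGR))
E
```

```text
8.1667 [ 0.58059539 -0.02421203  0.22989707] [-1.79983070e+02 -1.27043606e-02 -7.27195670e+01] [-0.14344086  1.11489745 -1.32885627] (array([0.07, 0.06, 0.03]), array([-1.7998e+02, -1.0000e-02, -7.2720e+01]))
scene [264.17255409 197.6774841 ]
scene 244 174 (304, 320, 3)
top [302.18804481 226.26335465]
top 282 203 (304, 320, 3)
wrist [282.05491623 211.72652513]
wrist 242 173 (272, 320, 3)
(304, 960, 3)
```

View pics/c4.png

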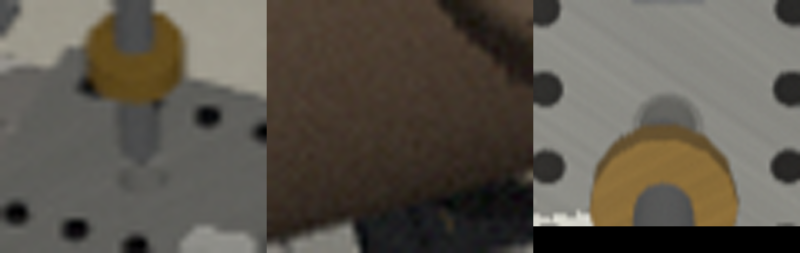

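Left (scene): the foot hangs about 10 mm over the well. Right (wrist): the well's near rim shows at about (282,201) px, with the rod tip inside it. I'll measure the offsets numerically.

```bash
python3 - <<'E'
from h import *
w=np.load('wrist4.npy',allow_pickle=True).item();s=np.load('scene4.npy',allow_pickle=True).item()
g=cv2.cvtColor(w['frame'],cv2.COLOR_RGB2GRAY)
print('wrist v198-211,u268-297');print(g[198:212,268:298])
q=cv2.cvtColor(s['frame'],cv2.COLOR_RGB2GRAY)
print('scene v186-206,u254-276');print(q[186:208,254:277])
T=np.array([.58060,-.02421,.22990]);Rt=rot([180,0,-72.72])
for n,c in (('wrist',w),('scene',s)):
  print(n,proj(c,T+(Rt@np.array([[0,0,.1247],[.001,0,.1247],[0,.001,.1247],[0,0,.1349],[.0069,0,.1349]]).T).T).round(2).tolist(), proj(c,[.580,-.0231,.095]))
E
```

```text
wrist v198-211,u268-297
[[141 140 138 137 136 136 136 137 138 139 138 138 137 138 138 139 137 136
  133 132 133 133 134 134 135 135 135 136 135 135]
 [141 142 142 139 138 136 136 137 137 137 138 138 138 138 138 138 138 139
  136 135 133 132 131 133 135 135 135 135 136 136]
 [138 140 141 141 140 139 137 136 136 136 138 137 135 134 133 133 134 138
  139 136 136 133 133 132 133 134 135 135 135 136]
 [138 138 139 140 141 140 139 139 136 133 128 123 121 120 119 120 120 126
  131 134 138 136 135 132 133 133 134 135 136 135]
 [139 139 139 138 139 141 142 139 132 121 116 110 106 106 106 108 109 113
  117 121 130 138 137 135 134 131 133 133 135 136]
 [140 139 139 137 137 139 136 128 121 111 108 103 101 101 100 102 104 103
  105 112 119 129 138 138 136 134 131 133 132 134]
 [138 139 138 138 139 135 123 115 108 103 101  98  99 100 100  99 100  98
  100 105 109 117 130 138 140 137 135 133 133 133]
 [136 137 138 138 137 129 117 110  99  96  97  98 100 100  99  99  99  98
   98  99 101 114 121 130 138 138 137 136 135 132]
 [136 137 138 138 135 121 115 101  96  96  98  99  99  99  99  99  99  99
  
[... 2383 characters left out ...]
94  96  93  94  95  95  96  96  96  95
   93  94  93  96  96]
 [ 96  95  94  94  94  95  94  95  94  95  94  95  96  96  95  92  94  95
   95  94  94  96  95]
 [ 95  94  93  94  94  93  95  95  93  93  95  96  95  94  94  95  96  96
   95  95  96  96  95]
 [ 90  89  91  94  96  94  95  96  94  95  95  96  95  94  95  94  95  95
   96  95  96  95  95]
 [ 24  10  26  82  94  96  96  97  96  94  93  95  95  95  93  94  95  96
   95 101 102 101  98]]
wrist [[281.8, 212.04], [281.81, 210.83], [283.07, 212.04], [281.78, 208.38], [281.79, 200.25]] [[282.07493894 209.83014074]]
scene [[263.45, 195.82], [263.0, 195.7], [263.64, 195.5], [263.62, 199.26], [260.56, 198.42]] [[264.2166543  199.33666965]]
```

Emit:
{"method": "play_rows", "body": {"plan": [[0.0,0.06,0.2,0,0,0],[0,0,0.3,0,0,0],[0,0,0.3,0,0,0],[0,0,0,0,0,0],[0,0,0,0,0,0],[0,0,0,0,0,0]]}}

```text
clock: 8.82
tool_pos: [0.58, -0.0252, 0.2215]
orientation: [180.0, -0.0, -72.8]
force: [-0.8, -0.1, -2.4]
opening: 0.0233
gripper_force: 30.0
```

```bash
python3 - <<'E'
from h import *
s=take('scene');o=get_obs();print(o['clock'],o['tool_pos'],o['force'],togo([.5806,-.0242,.2219]))
q=cv2.cvtColor(s['frame'],cv2.COLOR_RGB2GRAY)
a=cv2.resize(s['frame'][180:214,244:289],None,fx=8,fy=8,interpolation=cv2.INTER_CUBIC)
w=take('wrist');b=cv2.resize(w['frame'][185:235,255:310],None,fx=7,fy=7,interpolation=cv2.INTER_CUBIC)
H=max(a.shape[0],b.shape[0]);a=cv2.copyMakeBorder(a,0,H-a.shape[0],0,0,cv2.BORDER_CONSTANT);b=cv2.copyMakeBorder(b,0,H-b.shape[0],0,0,cv2.BORDER_CONSTANT)
cv2.imwrite('pics/c5.png',cv2.cvtColor(np.hstack([a,b]),cv2.COLOR_RGB2BGR));print(a.shape)
E
```

```text
8.8667 [ 0.58006689 -0.0251698   0.22160812] [ 0.25675932  0.13458804 -1.44887129] (array([-0.08, -0.08, -0.03]), array([-180. ,   -0. ,  -72.8]))
(350, 360, 3)
```

View pics/c5.png

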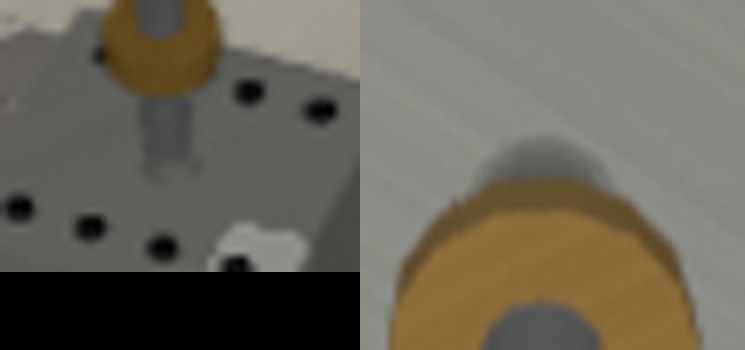

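Left (scene): the foot is just over the well, with the rod axis at x≈165 and the rim's centre at ≈171 in the crop. Right (wrist): collar and well rim are centred together at u≈281. I'll shift −1 mm in tool x and probe down gently.

Emit:
{"method": "play_rows", "body": {"plan": [[-0.1,0,0.0,0,0,0],[0,0,0.1,0,0,0],[0,0,0.1,0,0,0],[0,0,0.1,0,0,0],[0,0,0,0,0,0],[0,0,0,0,0,0]]}}

```text
clock: 9.42
tool_pos: [0.5796, -0.0242, 0.2184]
orientation: [180.0, 0.0, -72.8]
force: [0.8, -0.4, -2.0]
opening: 0.0233
gripper_force: 30.0
```

Emit:
{"method": "play_rows", "body": {"plan": [[0,0,0.1,0,0,0],[0,0,0.1,0,0,0],[0,0,0,0,0,0],[0,0,0,0,0,0]]}}

```text
clock: 9.75
tool_pos: [0.5797, -0.0242, 0.2165]
orientation: [180.0, 0.0, -72.8]
force: [-0.2, -0.9, -1.4]
opening: 0.0231
gripper_force: 30.0
```

Emit:
{"method": "play_rows", "body": {"plan": [[0,0,0.15,0,0,0],[0,0,0.15,0,0,0],[0,0,0.15,0,0,0],[0,0,0.15,0,0,0],[0,0,0,0,0,0]]}}

```text
clock: 10.17
tool_pos: [0.5795, -0.0242, 0.2101]
orientation: [180.0, 0.0, -72.8]
force: [-0.0, -0.4, -2.0]
opening: 0.0233
gripper_force: 30.0
```

Emit:
{"method": "play_rows", "body": {"plan": [[0,0,0.25,0,0,0],[0,0,0.25,0,0,0],[0,0,0.25,0,0,0],[0,0,0.25,0,0,0],[0,0,0.25,0,0,0],[0,0,0.25,0,0,0],[0,0,0.25,0,0,0],[0,0,0.25,0,0,0],[0,0,0,0,0,0],[0,0,0,0,0,0]]}}

```text
clock: 11.0
tool_pos: [0.5796, -0.0242, 0.1904]
orientation: [180.0, -0.0, -72.8]
force: [-0.2, -0.9, -1.8]
opening: 0.0235
gripper_force: 30.0
```

Emit:
{"method": "play_rows", "body": {"plan": [[0,0,0.2,0,0,0],[0,0,0.2,0,0,0],[0,0,0.2,0,0,0],[0,0,0.2,0,0,0],[0,0,0.2,0,0,0],[0,0,0.2,0,0,0],[0,0,0.2,0,0,0],[0,0,0,0,0,0],[0,0,0,0,0,0]]}}

```text
clock: 11.75
tool_pos: [0.5797, -0.0241, 0.1763]
orientation: [180.0, 0.0, -72.8]
force: [0.6, 0.7, -1.1]
opening: 0.0233
gripper_force: 30.0
```

Emit:
{"method": "play_rows", "body": {"plan": [[0,0,0.1,0,0,0],[0,0,0.1,0,0,0]]}}

```text
clock: 11.92
tool_pos: [0.5798, -0.0242, 0.1747]
orientation: [-180.0, -0.0, -72.8]
force: [-1.9, 0.5, 2.1]
opening: 0.0238
gripper_force: 30.0
```

Emit:
{"method": "play_rows", "body": {"plan": [[0,0,0.1,0,0,0]]}}

```text
clock: 12.0
tool_pos: [0.5798, -0.0242, 0.1737]
orientation: [-180.0, -0.0, -72.8]
force: [-1.5, 0.4, 3.1]
opening: 0.0233
gripper_force: 30.0
```

Emit:
{"method": "play_rows", "body": {"plan": [[0,0,0.1,0,0,0],[0,0,0.1,0,0,0]]}}

```text
clock: 12.17
tool_pos: [0.5798, -0.0242, 0.1716]
orientation: [-180.0, -0.0, -72.8]
force: [-0.7, 0.4, 3.1]
opening: 0.0233
gripper_force: 30.0
```

```bash
python3 - <<'E'
from h import *
o=get_obs();print(o['clock'],o['tool_pos'],o['force'])
E
```

```text
12.1667 [ 0.57979202 -0.0241841   0.17158804] [-0.71239209  0.37374109  3.08463359]
```

Emit:
{"method": "play_rows", "body": {"plan": [[0,0,0.1,0,0,0],[0,0,0.1,0,0,0]]}}

```text
clock: 12.33
tool_pos: [0.5798, -0.0242, 0.1695]
orientation: [-180.0, -0.0, -72.8]
force: [-0.6, 1.0, 2.8]
opening: 0.0234
gripper_force: 30.0
```

Emit:
{"method": "play_rows", "body": {"plan": [[0,0,0.1,0,0,0],[0,0,0.1,0,0,0]]}}

```text
clock: 12.5
tool_pos: [0.5804, -0.0244, 0.1689]
orientation: [-179.9, -0.1, -72.8]
force: [-3.3, 0.3, 16.5]
opening: 0.0232
gripper_force: 30.0
```

Emit:
{"method": "play_rows", "body": {"plan": [[0,0,-0.06,0,0,0],[0,0,0,0,0,0],[0,0,0,0,0,0]]}}

```text
clock: 12.75
tool_pos: [0.5801, -0.0243, 0.169]
orientation: [-179.9, -0.0, -72.8]
force: [-1.2, -0.3, 7.8]
opening: 0.023
gripper_force: 30.0
```

The rod stopped firm at TCP z≈0.169, which puts it about 51 mm deep. I'll relieve the push, release and rise.

Emit:
{"method": "play_rows", "body": {"plan": [[0,0,-0.03,0,0,0],[0,0,0,0,0,0]]}}

```text
clock: 12.92
tool_pos: [0.58, -0.0242, 0.169]
orientation: [-180.0, -0.0, -72.8]
force: [-1.4, 0.1, 5.5]
opening: 0.0233
gripper_force: 30.0
```

Emit:
{"method": "play_rows", "body": {"plan": [[0,0,0,0,0,0],[0,0,0,0,0,0],[0,0,0,0,0,0],[0,0,0,0,0,0],[0,0,0,0,0,0],[0,0,0,0,0,0],[0,0,0,0,0,0],[0,0,0,0,0,0]], "grip": 7}}

```text
clock: 13.58
tool_pos: [0.5797, -0.0242, 0.1684]
orientation: [180.0, 0.0, -72.8]
force: [-0.2, -0.2, -0.1]
opening: 0.0685
gripper_force: 0.0
```

Emit:
{"method": "play_rows", "body": {"plan": [[0,0,-1,0,0,0],[0,0,-2,0,0,0],[0,0,-3,0,0,0],[0,0,-3,0,0,0],[0,0,0,0,0,0],[0,0,0,0,0,0]]}}

```text
clock: 14.08
tool_pos: [0.5807, -0.024, 0.2614]
orientation: [-179.7, -0.0, -72.8]
force: [-0.7, -0.1, -1.1]
opening: 0.0698
gripper_force: 0.0
```

```bash
python3 - <<'E'
from h import *
o=get_obs();print(o['clock'],o['tool_pos'],o['orientation'])
for c in ('scene','wrist'):
    s=take(c,c+'6');np.save(c+'6.npy',s,allow_pickle=True)
    for t in ('gauge_top','marker_blade','marker_tab'): print(c,t,[(np.round(d['position'],4).tolist(),round(d['score'],2)) for d in spot_point(c,t)[:3]])
h=np.array([.5798,-.0242]);Rt=rot([180,0,-72.7])
T=np.array([.58,-.0231,0])+Rt@np.array([.146,0,0]);print('tab target',T,togo([T[0],T[1],.26]))
E
```

```text
14.0833 [ 0.58074789 -0.02399103  0.26136746] [-1.79718253e+02 -1.96390958e-02 -7.27914351e+01]
scene gauge_top [([0.5722, 0.1816, 0.0983], 0.78), ([0.5782, -0.0214, 0.1838], 0.7), ([0.7434, 0.2531, -0.0037], 0.53)]
scene marker_blade [([0.59, -0.0661, 0.1482], 0.58)]
scene marker_tab []
wrist gauge_top [([0.5788, -0.0256, 0.1829], 0.95)]
wrist marker_blade [([0.5914, -0.0618, 0.1463], 0.97), ([0.7673, 0.0806, -0.0015], 0.37)]
wrist marker_tab [([0.5787, -0.0226, 0.0932], 0.54)]
tab target [ 0.62341673 -0.16249508  0.        ] (array([14.51, -0.11, -0.22]), array([179.92,  -0.  , -72.8 ]))
```

Emit:
{"method": "play_rows", "body": {"plan": [[2.5,0,0,0,0,0],[3.5,0,0,0,0,0],[3.5,0,0,0,0,0],[3.0,0,0,0,0,0],[2.0,0,0,0,0,0],[0,0,0,0,0,0],[0,0,0,0,0,0],[0,0,0,0,0,0]]}}

```text
clock: 15.15
tool_pos: [0.6223, -0.1626, 0.2579]
orientation: [179.9, 0.0, -72.8]
force: [0.3, -0.0, -0.5]
opening: 0.0704
gripper_force: 0.0
```

```bash
python3 - <<'E'
from h import *
o=get_obs();s=take('wrist','w7');print(o['clock'],o['tool_pos'],o['orientation'])
for t in ('marker_tab','marker_blade'): print(t,[(np.round(d['position'],4).tolist(),round(d['score'],2)) for d in spot_point('wrist',t)[:3]])
Rt=rot(o['orientation'])
print(proj(s,np.array(o['tool_pos'])+(Rt@np.array([[0,0,.107],[-.056,0,.055]]).T).T))
E
```

```text
15.15 [ 0.62233637 -0.16262657  0.25791133] [ 1.79948784e+02  2.38229453e-02 -7.28251918e+01]
marker_tab [([0.6187, -0.1605, 0.1484], 0.68)]
marker_blade []
[[281.56409515 218.97340588]
 [281.65718296 326.17354732]]
```

View pics/w7.png

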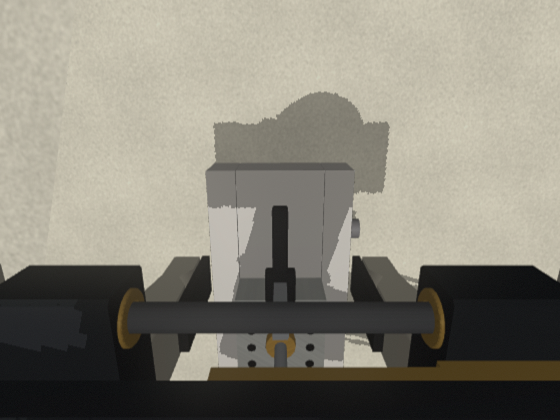

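Wrist view: the tab runs from (280,206) down to the sleeve at (280,268), centred under the gripper, with the gauge standing in the block at (281,345). I'll descend and pinch the tab.

Emit:
{"method": "play_rows", "body": {"plan": [[0,-0.05,3.5,0,0,0],[0,0,3.5,0,0,0],[0,0,2.5,0,0,0],[0,0,1.2,0,0,0],[0,0,0,0,0,0],[0,0,0,0,0,0]]}}

```text
clock: 15.8
tool_pos: [0.6235, -0.1623, 0.1522]
orientation: [180.0, -0.0, -72.7]
force: [0.7, -0.3, 0.9]
opening: 0.0698
gripper_force: 0.0
```

Emit:
{"method": "play_rows", "body": {"plan": [[0,0,0,0,0,0],[0,0,0,0,0,0],[0,0,0,0,0,0],[0,0,0,0,0,0],[0,0,0,0,0,0],[0,0,0,0,0,0],[0,0,0,0,0,0],[0,0,0,0,0,0],[0,0,0,0,0,0],[0,0,0,0,0,0],[0,0,0,0,0,0]], "grip": 0.6}}

```text
clock: 16.72
tool_pos: [0.623, -0.1626, 0.1514]
orientation: [180.0, 0.0, -72.8]
force: [-0.6, -0.1, 0.2]
opening: 0.0119
gripper_force: 30.0
```

Emit:
{"method": "play_rows", "body": {"plan": [[0,0,0.1,0,0,0],[0,0,0.1,0,0,0]]}}

```text
clock: 16.88
tool_pos: [0.623, -0.1626, 0.1496]
orientation: [180.0, -0.0, -72.8]
force: [-1.1, -0.3, 1.8]
opening: 0.0116
gripper_force: 30.0
```

Emit:
{"method": "play_rows", "body": {"plan": [[0,0,0.1,0,0,0],[0,0,0.1,0,0,0]]}}

```text
clock: 17.05
tool_pos: [0.623, -0.1626, 0.1475]
orientation: [-180.0, -0.0, -72.8]
force: [-0.8, 0.2, 1.8]
opening: 0.0117
gripper_force: 30.0
```

Emit:
{"method": "play_rows", "body": {"plan": [[0,0,0.1,0,0,0],[0,0,0.1,0,0,0]]}}

```text
clock: 17.22
tool_pos: [0.6232, -0.1626, 0.1463]
orientation: [-180.0, -0.0, -72.8]
force: [-4.3, 3.5, 12.6]
opening: 0.0114
gripper_force: 30.0
```

Emit:
{"method": "play_rows", "body": {"plan": [[0,0,-0.4,0,0,0],[0,0,-0.5,0,0,0],[0,0,-0.5,0,0,0],[0,0,-0.5,0,0,0],[0,0,-0.5,0,0,0],[0,0,-0.5,0,0,0],[0,0,-0.5,0,0,0],[0,0,-0.5,0,0,0],[0,0,-0.35,0,0,0],[0,0,0,0,0,0],[0,0,0,0,0,0],[0,0,0,0,0,0]]}}

```text
clock: 18.22
tool_pos: [0.623, -0.1626, 0.1884]
orientation: [-180.0, -0.0, -72.8]
force: [-2.6, 0.1, 1.7]
opening: 0.012
gripper_force: 30.0
```

```bash
python3 - <<'E'
from h import *
o=get_obs();print(o['clock'],o['tool_pos'],o['force'])
s=take('scene','s8');np.save('s8.npy',s,allow_pickle=True)
for c in ('scene','top'):
    if c=='top': take(c)
    for t in ('gauge_top','marker_blade','marker_tab'): print(c,t,[(np.round(d['position'],4).tolist(),round(d['score'],2)) for d in spot_point(c,t)[:3]])
E
```

```text
18.2167 [ 0.62304614 -0.16255989  0.18844438] [-2.57688442  0.10204659  1.68184336]
scene gauge_top [([0.5724, 0.1845, 0.0974], 0.81), ([0.4039, 0.1498, 0.1021], 0.65), ([0.7748, 0.0753, -0.0002], 0.65)]
scene marker_blade [([0.5904, -0.0656, 0.1837], 0.64)]
scene marker_tab [([0.6221, -0.1564, 0.1852], 0.54)]
top gauge_top [([0.5655, 0.1788, 0.1023], 0.63), ([0.4019, 0.1495, 0.0973], 0.52)]
top marker_blade [([0.593, -0.0614, 0.1807], 0.62)]
top marker_tab [([0.6245, -0.1544, 0.1803], 0.71)]
```

Emit:
{"method": "play_rows", "body": {"plan": [[0,0,0,0,0,0],[0,0,0,0,0,0],[0,0,0,0,0,0],[0,0,0,0,0,0],[0,0,0,0,0,0],[0,0,0,0,0,0],[0,0,0,0,0,0]], "grip": 6}}

```text
clock: 19.2
tool_pos: [0.6231, -0.1625, 0.1879]
orientation: [-180.0, 0.0, -72.8]
force: [0.3, 0.2, 0.0]
opening: 0.0533
gripper_force: 0.0
```

Emit:
{"method": "play_rows", "body": {"plan": [[0,0,-1,0,0,0],[0,0,-3,0,0,0],[0,0,-3,0,0,0],[0,0,-3,0,0,0],[0,0,0,0,0,0],[0,0,0,0,0,0],[0,0,0,0,0,0]]}}

```text
clock: 19.78
tool_pos: [0.6229, -0.1624, 0.2884]
orientation: [-180.0, 0.0, -72.8]
force: [-0.2, 0.6, -0.9]
opening: 0.0596
gripper_force: 0.0
```

```bash
python3 - <<'E'
from h import *
o=get_obs();print(o['clock'],o['tool_pos'],o['opening'],o['force'])
Z=dict(gauge_top=[],marker_blade=[])
for k in range(4):
  for c in ('scene','top'):
    take(c)
    for t in Z:
        for d in spot_point(c,t)[:4]:
            p=np.array(d['position'])
            if np.hypot(*(p[:2]-[.585,-.04]))<.06 and p[2]>.12: Z[t].append((c[0],*p.round(4).tolist()))
for t in Z: print(t,Z[t],np.mean([q[3] for q in Z[t]]))
print(get_obs()['clock'])
E
```

```text
19.7833 [ 0.62290067 -0.16244065  0.28842073] 0.0596255311105163 [-0.18637036  0.61941619 -0.94769138]
gauge_top [('s', 0.5792, -0.0225, 0.1832), ('s', 0.5819, -0.0235, 0.18), ('s', 0.5788, -0.0221, 0.1832), ('s', 0.5789, -0.0242, 0.1852)] 0.1829
marker_blade [('s', 0.5861, -0.0626, 0.1832), ('s', 0.5897, -0.0634, 0.186), ('s', 0.5901, -0.0648, 0.1806)] 0.18326666666666666
20.9833
```

The head top reads 0.183 and the pointer 0.183, so they're level, and the arm is clear. I'm handing in.

```bash
python3 -c "
from plant import *
print(close_job())"
```

```text
the job is handed in; nothing more can be done
None
```

The gauge stands on the bottom of the wide well, about 51 mm deep, with the marker's pointer level with its head top (both read about 183 mm). The job was handed in with the arm clear at about 21 s; no verdict came back.

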